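Clear the tea and lay out biscuits on the desk turntable

ROBOT

A 6-joint arm with a two-finger parallel gripper is mounted at the origin on the work surface. World frame = base frame: x ahead of the robot, y to its left, z up, the work surface at z = 0. Lengths are in m, angles in rad, forces in N, time in s.
With the tool pointing down it reaches from about 0.325 to 1 m from the base axis. Payload 5.1 kg.
Tool frame: the origin (TCP) lies midway between the tips of the shut fingers; the grasp point (between the pads) lies 19 mm behind it; x points along the fingers, z is the direction in which the jaws open and shut, and the axes are right-handed (so a half turn about x gives the same grasp; the last joint's range is limited). The gripper opens to 85 mm and grips with 20 to 120 N. Pads are 22 mm wide; open, the fingers measure 114 mm over their backs; the gripper's body (76 mm by 85 mm) begins 54 mm behind the grasp point. The pads swing forward as they close: fully open they stand 13 mm farther back than shut.
Start: joints at [1.15, 0.124, 1.65, -0, 1.367, -0.083], TCP at [0.215, 0.613, 0.231] pointing down, gripper open.
Joint ranges: [-2.61, 2.61], [-1.02, 2.33], [0.03, 2.71], [-1.35, 4.49], [0.32, 2.68], [-2.91, 2.91]. Speed limits (rad/s): [2.57, 2.57, 3.14, 3.14, 3.14, 3.14].

INTERFACE

Orientations are given as a rotation vector (axis times angle).
In Python, from rig import arm gives the robot as it stands. The module is installed in compiled form; this text tells all that it offers.
- The arm moves only by the tool play_rows, never from a script. Its argument "increments" is a list of rows, each a list of 2 entries, a list of its own where there are three numbers: the shift along the world's x, y, z in units of 0.03 m (1.0 is 0.03 m), then the turn, a rotation vector about the world's x, y, z in units of 180 degrees (1.0 is 180 degrees). In form: [[[x, y, z], [ax, ay, az]], ...]. A call has 1 to 12 rows; each row shifts and turns the commanded pose from where the row before left it; what a row does not reach is not made up. A row lasts 1/12 s, in which the tool goes at most 41.7 mm and 7.16 degrees, less where a joint would pass 70% of its speed; a pose out of reach is approached as far as the arm can. A call with a number of a shift or a turn outside -1 to 1 is refused whole. A call with a gripper value outside its range is refused whole. "claw" is the opening, from 0 (shut) to 1 (fully open), set as the call begins (left out, the last holds). The fingers move at their own pace and stop on an object; "grip_force" is the grip in N (left out, the last holds). Time passes only in rows, so rows that do not move let the fingers close. It gives the time, the measured TCP pose, the force and the opening at its end, in the units of the state.
- arm.observe(): the state, without advancing time (a new reading comes with each control period).
- arm.capture(name): name is "scene" or "top"; returns the picture (400x640x3 uint8, red, green, blue); there is no depth.
- arm.camera_model(name): a dict with "K" (3x3 intrinsics, pixels), "rvec" (rotation vector, rad) and "tvec" (3), from world to camera coordinates, as OpenCV has them. Camera axes: x right, y down, z forward; pixel columns grow to the right and rows downward; lengths in m; the calibration is good to about 2 mm. A picture is of the moment at which its call begins. camera_model takes no time and is no camera call.
- arm.finish_job(): hands the job in, once; it reports no verdict.
The state is a dict: "time": time; "joints": joint angles; "qvel": joint speeds; "tau": joint torques, N m; "tcp_pos": TCP position; "ee_rot": TCP orientation; "contact_force": force on the tool from outside, world axes, zero at the start; "ft_torque": the same for the moment, N m; "grip_width": finger opening in m.
Only numpy, scipy, OpenCV 4.12 (cv2) and the standard library are available. Lean on these libraries where they do the work, as an engineer would, in place of code of your own. Each camera call takes 0.05 s, during which the arm holds its last target. There are 200 camera calls.

TASK

Tea is over, and each visitor who had tea now gets a box of biscuits. First clear the turntable: stand every tea glass and the sugar bowl upright in the steel tea tray; then, for each seat that had a tea glass, take the biscuit box of that seat's colour and set it upright on the seat's mark, centred and square on the outline, leaving the boxes of the seats that had no glass in their cardboard tray. Each mark faces its visitor, so do not turn the turntable as you work, and leave everything else on the desk alone.

Things in the scene. Friction and masses are not known exactly. Their poses are not given: they have to be found in the camera images.
- glass_red: a clear amber, gold-rimmed, straight tea glass, 53 mm outside diameter, 88 mm high, 130 g, empty, that stands upright on the red seat of the turntable at the start, if that seat has a visitor (else absent: None); all tea glasses look alike. Origin: centre of its underside, z up
- glass_yellow: a clear amber, gold-rimmed, straight tea glass, 53 mm outside diameter, 88 mm high, 130 g, empty, that stands upright on the yellow seat of the turntable at the start, if that seat has a visitor (else absent: None); all tea glasses look alike. Origin: centre of its underside, z up
- glass_green: a clear amber, gold-rimmed, straight tea glass, 53 mm outside diameter, 88 mm high, 130 g, empty, that stands upright on the green seat of the turntable at the start, if that seat has a visitor (else absent: None); all tea glasses look alike. Origin: centre of its underside, z up
- glass_blue: a clear amber, gold-rimmed, straight tea glass, 53 mm outside diameter, 88 mm high, 130 g, empty, that stands upright on the blue seat of the turntable at the start, if that seat has a visitor (else absent: None); all tea glasses look alike. Origin: centre of its underside, z up
- box_red: the red biscuit box, a stiff red card box 48 mm (its x) by 66 mm (its y) by 48 mm high, 160 g, with a white band over its middle along x and a gold seal on top. Origin: centre of its underside, z up. Turned by half a turn it counts the same
- box_yellow: the yellow biscuit box, a stiff yellow card box 48 mm (its x) by 66 mm (its y) by 48 mm high, 160 g, with a white band over its middle along x and a gold seal on top. Origin: centre of its underside, z up. Turned by half a turn it counts the same
- box_green: the green biscuit box, a stiff green card box 48 mm (its x) by 66 mm (its y) by 48 mm high, 160 g, with a white band over its middle along x and a gold seal on top. Origin: centre of its underside, z up. Turned by half a turn it counts the same
- box_blue: the blue biscuit box, a stiff blue card box 48 mm (its x) by 66 mm (its y) by 48 mm high, 160 g, with a white band over its middle along x and a gold seal on top. Origin: centre of its underside, z up. Turned by half a turn it counts the same
- sugar_bowl: the round lidded sugar bowl, white with a blue lid, 56 mm diameter and 46 mm high to the edge of the lid, 70 mm with the knob (18 mm diameter); bowl and lid are one piece, 220 g; it stands in the middle of the turntable at the start. Origin: centre of its underside
- turntable_top (a point): centre of the turntable's flat upper face, 40 mm above the desk, turning with it. The turntable is a dark wooden disc 280 mm in diameter and 18 mm thick, on a foot. x and y axes lie in its face: the red seat is towards +x, yellow +y, green -x, blue -y
- seat_red (a point): centre of the red seat mark on the turntable's upper face, 92 mm from the axis: a flat red rectangle 64 mm (radially) by 84 mm, with a white outline of a biscuit box's footprint, its narrow 48 mm side along the radius. Axes as turntable_top: the radius is x, the long side of the mark y
- seat_yellow (a point): centre of the yellow seat mark on the turntable's upper face, 92 mm from the axis: a flat yellow rectangle 64 mm (radially) by 84 mm, with a white outline of a biscuit box's footprint, its narrow 48 mm side along the radius. Axes as turntable_top: the radius is y, the long side of the mark x
- seat_green (a point): centre of the green seat mark on the turntable's upper face, 92 mm from the axis: a flat green rectangle 64 mm (radially) by 84 mm, with a white outline of a biscuit box's footprint, its narrow 48 mm side along the radius. Axes as turntable_top: the radius is x, the long side of the mark y
- seat_blue (a point): centre of the blue seat mark on the turntable's upper face, 92 mm from the axis: a flat blue rectangle 64 mm (radially) by 84 mm, with a white outline of a biscuit box's footprint, its narrow 48 mm side along the radius. Axes as turntable_top: the radius is y, the long side of the mark x
- turntable (a joint): angle of the turntable (rad, counter-clockwise from above), 0 at the start. It runs freely on a ball bearing (only 0.045 N m of friction, no stop or spring): a sideways push of half a newton at a seat turns it, a push along a radius does not
- tea_tray: square steel serving tray with two brass handles, 220 by 220 mm, rim 25 mm high, 5 mm walls and floor; fixed. Origin: centre of its underside, x and y along its sides. It stands on one side of the desk, left or right
- box_tray: shallow open brown cardboard tray with the four biscuit boxes standing in it at the start, about 11 cm apart in two rows of two, in any order; 230 (x) by 220 mm (y), rim 12 mm high, 4 mm walls and floor; fixed. Origin: centre of its underside, x and y along its sides. It stands on the side opposite to the tea tray
- pen_cup: black metal pen cup with pens, 74 mm diameter, 155 mm high; only to be left alone. Origin: centre of its underside
- tape_measure: blue tape measure, 64 mm diameter, 34 mm high; only to be left alone. Origin: centre of its underside
- phone: black phone lying flat, 150 by 74 by 9 mm; only to be left alone. Origin: centre of its underside
- paperweight: green glass paperweight, 68 mm diameter, 42 mm high; only to be left alone. Origin: centre of its underside
- stapler: red and black stapler, 40 by 140 mm, 45 mm high; only to be left alone. Origin: centre of its underside
- marker_box: black box with a yellow marker, 85 by 55 mm, 47 mm high; only to be left alone. Origin: centre of its underside

How it is judged:
At the end, for the whole second after the job is handed in: Glasses and bowl upright in the tea tray. Exactly the seats that had a glass bear their colour's box, upright, within 12 mm and 12 degrees of the mark; other boxes upright in the cardboard tray. Turntable at rest within 0.15 rad of its start; other things within 3 cm of theirs (x of glass_red in the frame of tea_tray between -0.085 and 0.085 m and y of glass_red in the frame of tea_tray between -0.085 and 0.085 m and z of each of glass_red, glass_yellow, glass_green, glass_blue, sugar_bowl in the frame of tea_tray below 0.015 m and angle between each of glass_red, glass_yellow, glass_green, glass_blue, sugar_bowl's own z axis and vertical below 0.15 rad and ((horizontal distance between box_red and seat_red below 0.012 m and z of box_red in the frame of turntable_top below 0.008 m and angle between box_red's own z axis and vertical below 0.1 rad and angle between the x axis of box_red and the x axis of turntable_top, either way round below 0.21 rad) or ((x of box_red in the frame of box_tray between -0.105 and 0.105 m and y of box_red in the frame of box_tray between -0.1 and 0.1 m and z of box_red in the frame of box_tray below 0.015 m and angle between box_red's own z axis and vertical below 0.1 rad) and horizontal distance between glass_red and seat_red below 0.03 m)) and linear speed of each of glass_red, box_red, glass_yellow, box_yellow, glass_green, box_green, glass_blue, box_blue below 0.02 m/s and x of glass_yellow in the frame of tea_tray between -0.085 and 0.085 m and y of glass_yellow in the frame of tea_tray between -0.085 and 0.085 m and ((horizontal distance between box_yellow and seat_yellow below 0.012 m and z of box_yellow in the frame of turntable_top below 0.008 m and angle between box_yellow's own z axis and vertical below 0.1 rad and angle between the x axis of box_yellow and the y axis of turntable_top, either way round below 0.21 rad) or ((x of box_yellow in the frame of box_tray between -0.105 and 0.105 m and y of box_yellow in the frame of box_tray between -0.1 and 0.1 m and z of box_yellow in the frame of box_tray below 0.015 m and angle between box_yellow's own z axis and vertical below 0.1 rad) and horizontal distance between glass_yellow and seat_yellow below 0.03 m)) and x of glass_green in the frame of tea_tray between -0.085 and 0.085 m and y of glass_green in the frame of tea_tray between -0.085 and 0.085 m and ((horizontal distance between box_green and seat_green below 0.012 m and z of box_green in the frame of turntable_top below 0.008 m and angle between box_green's own z axis and vertical below 0.1 rad and angle between the x axis of box_green and the x axis of turntable_top, either way round below 0.21 rad) or ((x of box_green in the frame of box_tray between -0.105 and 0.105 m and y of box_green in the frame of box_tray between -0.1 and 0.1 m and z of box_green in the frame of box_tray below 0.015 m and angle between box_green's own z axis and vertical below 0.1 rad) and horizontal distance between glass_green and seat_green below 0.03 m)) and x of glass_blue in the frame of tea_tray between -0.085 and 0.085 m and y of glass_blue in the frame of tea_tray between -0.085 and 0.085 m and ((horizontal distance between box_blue and seat_blue below 0.012 m and z of box_blue in the frame of turntable_top below 0.008 m and angle between box_blue's own z axis and vertical below 0.1 rad and angle between the x axis of box_blue and the y axis of turntable_top, either way round below 0.21 rad) or ((x of box_blue in the frame of box_tray between -0.105 and 0.105 m and y of box_blue in the frame of box_tray between -0.1 and 0.1 m and z of box_blue in the frame of box_tray below 0.015 m and angle between box_blue's own z axis and vertical below 0.1 rad) and horizontal distance between glass_blue and seat_blue below 0.03 m)) and x of sugar_bowl in the frame of tea_tray between -0.085 and 0.085 m and y of sugar_bowl in the frame of tea_tray between -0.085 and 0.085 m and value of joint turntable between -0.15 and 0.15 rad and velocity of joint turntable between -0.05 and 0.05 rad/s and distance of each of pen_cup, tape_measure, phone, paperweight, stapler, marker_box from where it was at the start of the episode below 0.03 m); the robot touches nothing.
It fails at once if a box stands on the turntable although the seat of its colour had no tea glass at the start, or still has it (((horizontal distance between box_red and turntable_top below 0.15 m and z of box_red in the frame of turntable_top between -0.01 and 0.01 m) and horizontal distance between glass_red and seat_red below 0.03 m) or ((horizontal distance between box_yellow and turntable_top below 0.15 m and z of box_yellow in the frame of turntable_top between -0.01 and 0.01 m) and horizontal distance between glass_yellow and seat_yellow below 0.03 m) or ((horizontal distance between box_green and turntable_top below 0.15 m and z of box_green in the frame of turntable_top between -0.01 and 0.01 m) and horizontal distance between glass_green and seat_green below 0.03 m) or ((horizontal distance between box_blue and turntable_top below 0.15 m and z of box_blue in the frame of turntable_top between -0.01 and 0.01 m) and horizontal distance between glass_blue and seat_blue below 0.03 m)).
It fails at once if a box is set on the turntable while a tea glass or the sugar bowl still stands there (((horizontal distance between box_red and turntable_top below 0.15 m and z of box_red in the frame of turntable_top between -0.01 and 0.01 m) or (horizontal distance between box_yellow and turntable_top below 0.15 m and z of box_yellow in the frame of turntable_top between -0.01 and 0.01 m) or (horizontal distance between box_green and turntable_top below 0.15 m and z of box_green in the frame of turntable_top between -0.01 and 0.01 m) or (horizontal distance between box_blue and turntable_top below 0.15 m and z of box_blue in the frame of turntable_top between -0.01 and 0.01 m)) and ((horizontal distance between glass_red and turntable_top below 0.15 m and z of glass_red in the frame of turntable_top between -0.01 and 0.01 m) or (horizontal distance between glass_yellow and turntable_top below 0.15 m and z of glass_yellow in the frame of turntable_top between -0.01 and 0.01 m) or (horizontal distance between glass_green and turntable_top below 0.15 m and z of glass_green in the frame of turntable_top between -0.01 and 0.01 m) or (horizontal distance between glass_blue and turntable_top below 0.15 m and z of glass_blue in the frame of turntable_top between -0.01 and 0.01 m) or (horizontal distance between sugar_bowl and turntable_top below 0.15 m and z of sugar_bowl in the frame of turntable_top between -0.01 and 0.01 m))).
It fails at once if the turntable is spun (more than 0.35 rad from its start) (value of joint turntable above 0.35 rad or value of joint turntable below -0.35 rad).
It fails at once if one of the other things on the desk is pushed (more than 4 cm) or knocked over (distance of any of pen_cup, tape_measure, phone, paperweight, stapler, marker_box from where it was at the start of the episode above 0.04 m or angle between any of pen_cup, tape_measure, phone, paperweight, stapler, marker_box's own z axis and vertical above 0.5 rad).
Of glass_red, glass_yellow, glass_green, glass_blue only 2 to 3 are there at a start; the rules pass over those that are not, and their reading is None.
At some moment in a run one of box_red, box_yellow, box_green, box_blue, sugar_bowl may be knocked a few centimetres aside while the robot is not near it.
It also fails if it takes over 210 s, if anything falls off the work surface, if the arm or the gripper's body presses on something with over 40 N, if the wrist force passes 120 N, or if a joint passes its speed limit or range.

## Working session

There is one attempt and no reset: what is moved stays moved. The work goes in short steps, Python scripts to look and compute and a tool call to move; the robot and the scene stay as the last step left them, time stands still between calls to the robot, and variables do not carry over. Pictures are saved under pics/ and viewed, about 12 in all and at most 16, crops included, and the job is handed in when it is done.

Besides the shell and the picture viewer there is one more tool, called after ">>>" as name(argument=value, ...) on one line, values as JSON. play_rows: Moves the arm, as the interface text tells. Shifts and turns lie within -1 to 1; 1 stands for 0.03 m of shift or 180 degrees of turn. Its arguments: {"type":"object","properties":{"increments":{"type":"array","items":{"type":"array"}},"claw":{"type":"number"},"grip_force":{"type":"number"}},"required":["increments"]}

```bash
mkdir -p pics; cat > h.py <<'E'
import numpy as np, cv2
from rig import arm
def cam(n):
    m=arm.camera_model(n); return np.array(m["K"],float),np.array(m["rvec"],float),np.array(m["tvec"],float)
def unproj(n,uv,z):
    K,r,t=cam(n); R=cv2.Rodrigues(r)[0]
    uv=np.atleast_2d(np.array(uv,float)); d=(R.T@np.linalg.inv(K)@np.c_[uv,np.ones(len(uv))].T).T
    c=-R.T@t; return c+d*((z-c[2])/d[:,2])[:,None]
def proj(n,P):
    K,r,t=cam(n); return cv2.projectPoints(np.atleast_2d(np.array(P,float)),r,t,K,None)[0][:,0]
def snap(n,f,crop=None,s=1):
    im=arm.capture(n)
    if f:
        o=im if crop is None else im[crop[1]:crop[3],crop[0]:crop[2]]
        o=cv2.resize(o,None,fx=s,fy=s,interpolation=cv2.INTER_CUBIC); cv2.imwrite("pics/"+f,o[:,:,::-1])
    return im
E
python3 - <<'E'
from h import *
snap("top","t0.png",s=1.25); snap("scene","s0.png",s=1.25)
for n in("top","scene"):
    K,r,t=cam(n); print(K.tolist(), -cv2.Rodrigues(r)[0].T@t)
print(arm.observe())
E
```

```text
[[430.595229957888, 0.0, 317.63746471631737], [0.0, 430.595229957888, 198.47657470303272], [0.0, 0.0, 1.0]] [ 0.42479125 -0.00577536  1.29899743]
[[504.9264071572316, 0.0, 309.3877733218622], [0.0, 504.9264071572316, 200.25938529881049], [0.0, 0.0, 1.0]] [ 1.42547871 -0.32022347  1.04016275]
{'time': 0.1, 'joints': array([ 1.15040443e+00,  1.24447960e-01,  1.65157670e+00, -2.11751559e-05,
        1.36749179e+00, -8.25904604e-02]), 'qvel': array([-0.00099989, -0.00289451, -0.00199959, -0.00017253,  0.00086695,
       -0.00279003]), 'tau': array([ 1.79912381e-04, -4.24934077e+01, -3.66652358e+01, -2.16119747e-05,
        3.96653792e-03,  1.78895311e-05]), 'tcp_pos': array([0.21521374, 0.61273702, 0.23014751]), 'ee_rot': array([-0.95791632,  1.3519692 ,  0.95626616]), 'contact_force': array([ 0.47288848, -0.33521631, -0.83888317]), 'ft_torque': array([-0.01789649, -0.01014268,  0.02101889]), 'grip_width': 0.08506667619730547}
```

View pics/t0.png

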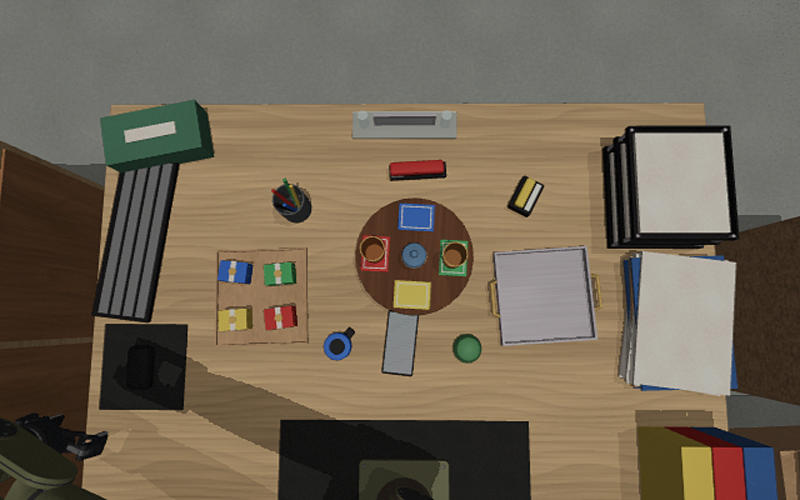

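View pics/s0.png

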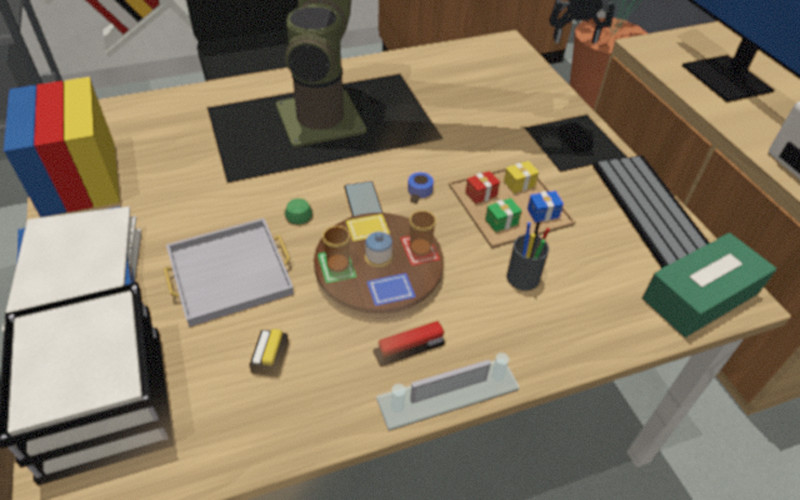

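The top view shows glasses only on the red seat (px ~373,250 of the enlarged view) and the green seat (~454,255). The bowl is at ~414,255, the box tray is on the left and the tea tray on the right. Next I'll measure them.

```bash
cat > meas.py <<'E'
from h import *
def masks(im):
    hsv=cv2.cvtColor(im,cv2.COLOR_RGB2HSV); H,S,V=cv2.split(hsv)
    return dict(red=((H<6)|(H>172))&(S>150)&(V>90),yellow=(H>20)&(H<32)&(S>120)&(V>110),green=(H>50)&(H<90)&(S>100)&(V>60),blue=(H>100)&(H<125)&(S>130)&(V>70))
def blobs(im,roi,z,amin=60,close=7):
    x0,y0,x1,y1=roi
    for c,m in masks(im).items():
        m=m.astype(np.uint8)[y0:y1,x0:x1]
        m=cv2.morphologyEx(m,cv2.MORPH_CLOSE,np.ones((close,close),np.uint8))
        for k in cv2.findContours(m,cv2.RETR_EXTERNAL,cv2.CHAIN_APPROX_NONE)[0]:
            if cv2.contourArea(k)<amin: continue
            P=unproj("top",k[:,0]+[x0,y0],z)[:,:2]
            r=cv2.minAreaRect((P*1000).astype(np.float32))
            print(c,"ctr",np.round(np.array(r[0])/1000,4),"size mm",np.round(r[1],1),"ang",round(r[2],1))
E
python3 - <<'E'
from meas import *
im=snap("top",None)
print("boxes z=.052"); blobs(im,(172,198,248,278),.052)
print("seats z=.04"); blobs(im,(280,155,385,255),.04)
s=1/1.25
print("tea corners",unproj("top",np.array([[493,252],[585,246],[597,338],[502,346]])*s,.025)[:,:2].round(3))
print("boxtray",unproj("top",np.array([[217,251],[307,248],[307,341],[217,345]])*s,.012)[:,:2].round(3))
print("bowl",unproj("top",np.array([[414,255]])*s,.09).round(3),"glass rims",unproj("top",np.array([[373,249],[454,254]])*s,.128).round(3))
snap("top","t1.png",(275,150,395,260),6)
snap("top","t2.png",(165,190,255,285),6)
print("other"); print(unproj("top",np.array([[295,205],[418,170],[525,195],[467,348],[338,346],[400,345]])*s,.03)[:,:2].round(3))
E
```

```text
boxes z=.052
red ctr [0.4268 0.2889] size mm [47.9 66.6] ang 8.3
yellow ctr [0.4214 0.4001] size mm [47.4 72.9] ang 5.0
green ctr [0.5277 0.2921] size mm [50.4 68.2] ang 5.9
blue ctr [0.5334 0.4001] size mm [83.4 47. ] ang 83.9
seats z=.04
red ctr [0.5789 0.0684] size mm [65.4 85.4] ang 86.6
yellow ctr [ 0.4816 -0.0183] size mm [85.3 64.4] ang 86.9
green ctr [ 0.5684 -0.1144] size mm [64.4 83.2] ang 89.3
blue ctr [ 0.6657 -0.0278] size mm [83.2 63.8] ang 86.9
tea corners [[ 0.583 -0.212]
 [ 0.598 -0.43 ]
 [ 0.383 -0.449]
 [ 0.363 -0.229]]
boxtray [[0.586 0.453]
 [0.594 0.234]
 [0.372 0.229]
 [0.361 0.442]]
bowl [[ 0.568 -0.023  0.09 ]] glass rims [[ 0.576  0.067  0.128]
 [ 0.566 -0.11   0.128]]
other
[[ 0.696  0.263]
 [ 0.782 -0.034]
 [ 0.721 -0.29 ]
 [ 0.358 -0.147]
 [ 0.361  0.153]
 [ 0.364  0.008]]
```

View pics/t1.png

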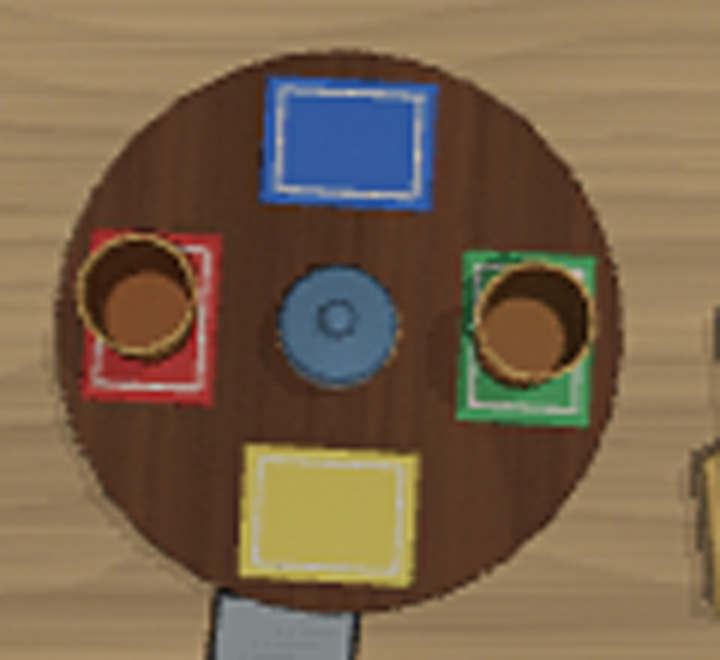

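```bash
python3 - <<'E'
from h import *
o=arm.observe(); R=cv2.Rodrigues(np.array(o['ee_rot']))[0]; print(R.round(3)); print('jaw ang',np.degrees(np.arctan2(R[1,2],R[0,2])))
f=lambda u,v,z: unproj("top",[[275+(u+.5)/6-.5,150+(v+.5)/6-.5]],z)[0,:2].round(4)
print("red",f(138,295,.128),"green",f(535,322,.128),"bowl",f(339,326,.086),f(337,319,.11))
E
```

```text
[[-0.    -0.943  0.331]
 [-0.001  0.331  0.943]
 [-1.     0.    -0.001]]
jaw ang 70.64529240125675
red [0.5777 0.0696] green [ 0.5657 -0.1116] bowl [ 0.5686 -0.0229] [ 0.5691 -0.0216]
```

View pics/t2.png

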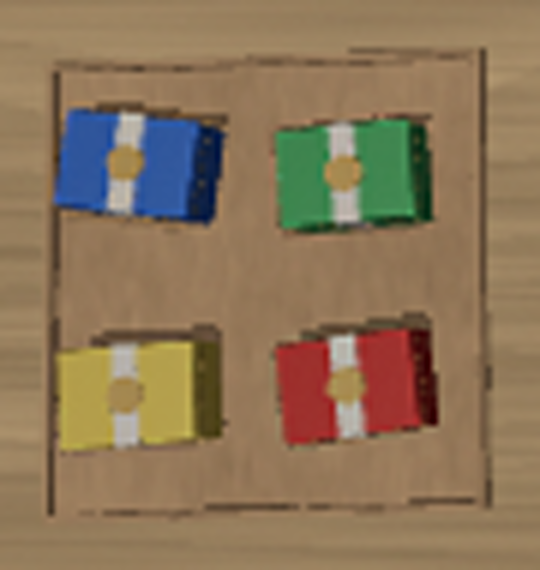

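The crop shows the boxes seen from above: blue (122,165), green (343,172), yellow (125,395) and red (347,385), each turned a few degrees. I'm moving to above the red glass.

>>> play_rows(increments=[[[0.6,-0.9,0],[0,0,0.0075]],[[0.6,-0.9,0],[0,0,0.0075]],[[0.6,-0.9,0],[0,0,0.0075]],[[0.6,-0.9,0],[0,0,0.0075]],[[0.6,-0.9,0],[0,0,0.0075]],[[0.6,-0.9,0],[0,0,0.0075]],[[0.6,-0.9,0],[0,0,0.0075]],[[0.6,-0.9,0],[0,0,0.0075]],[[0.6,-0.9,0],[0,0,0.0075]],[[0.6,-0.9,0],[0,0,0.0075]],[[0.6,-0.9,0],[0,0,0.0075]],[[0.6,-0.9,0],[0,0,0.0075]]], claw=0.85, grip_force=25)

```text
time: 1.25
tcp_pos: [0.432, 0.2878, 0.2314]
ee_rot: [-1.169, 1.234, 1.169]
contact_force: [0.4, -0.3, 0.3]
grip_width: 0.0727
```

>>> play_rows(increments=[[[0.6,-0.9,0],[0,0,0]],[[0.6,-0.9,0],[0,0,0]],[[0.6,-0.9,0],[0,0,0]],[[0.6,-0.9,0],[0,0,0]],[[0.6,-0.9,0],[0,0,0]],[[0.6,-0.9,0],[0,0,0]],[[0.6,-0.9,0],[0,0,0]],[[0.2,-0.9,0],[0,0,0]],[[0,0,0],[0,0,0]],[[0,0,0],[0,0,0]]])

```text
time: 2.08
tcp_pos: [0.5636, 0.0722, 0.231]
ee_rot: [-1.166, 1.236, 1.167]
contact_force: [0.4, 1.2, -1.0]
grip_width: 0.0725
```

>>> play_rows(increments=[[[0.45,-0.1,-0.6],[0,0,0]],[[0,0,-0.8],[0,0,0]],[[0,0,-0.8],[0,0,0]],[[0,0,-0.6],[0,0,0]],[[0,0,0],[0,0,0]],[[0,0,0],[0,0,0]]])

```text
time: 2.58
tcp_pos: [0.5758, 0.0713, 0.1463]
ee_rot: [-1.168, 1.236, 1.172]
contact_force: [0.5, -0.3, 0.4]
grip_width: 0.0721
```

```bash
python3 - <<'E'
from h import *
a=snap("top",None,);b=snap("scene",None)
A=cv2.resize(a[140:260,260:400],None,fx=4,fy=4); B=cv2.resize(b[140:260,240:380],None,fx=4,fy=4)
cv2.imwrite("pics/g1.png",np.vstack([A,B])[:,:,::-1][:960:, :] if 0 else cv2.resize(np.hstack([A,B]),(800,343))[:,:,::-1])
print(arm.observe()['tcp_pos'])
E
```

```text
[0.57765625 0.07101292 0.14902198]
```

View pics/g1.png

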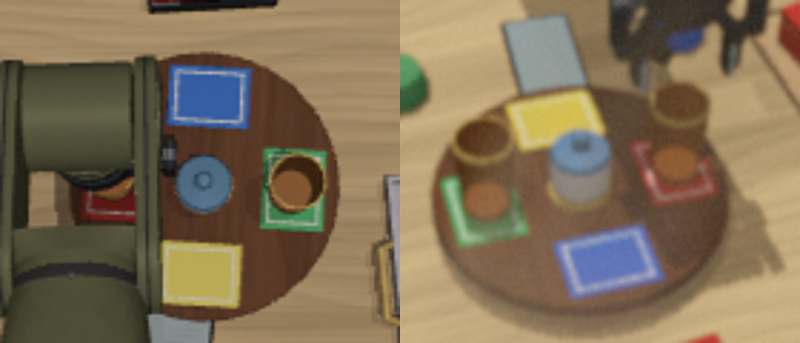

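The gripper (scene view, top right) straddles the red glass, and the fingers are clear of the bowl. I'm descending and gripping.

>>> play_rows(increments=[[[0,-0.05,-0.5],[0,0,0]],[[0,0,-0.5],[0,0,0]],[[0,0,-0.5],[0,0,0]],[[0,0,-0.5],[0,0,0]],[[0,0,0],[0,0,0]],[[0,0,0],[0,0,0]]])

```text
time: 3.18
tcp_pos: [0.5773, 0.069, 0.0883]
ee_rot: [-1.169, 1.234, 1.168]
contact_force: [-0.5, 0.5, -0.2]
grip_width: 0.0729
```

>>> play_rows(increments=[[[0,0,0],[0,0,0]],[[0,0,0],[0,0,0]],[[0,0,0],[0,0,0]],[[0,0,0],[0,0,0]],[[0,0,0],[0,0,0]],[[0,0,0],[0,0,0]]], claw=0.4)

```text
time: 3.68
tcp_pos: [0.5785, 0.069, 0.0897]
ee_rot: [-1.17, 1.232, 1.166]
contact_force: [-0.8, 0.9, 6.7]
grip_width: 0.0522
```

>>> play_rows(increments=[[[0,0,0.3],[0,0,0]],[[0,0,0.6],[0,0,0]],[[0,0,0.8],[0,0,0]],[[0,0,0.9],[0,0,0]],[[0,0,0.9],[0,0,0]],[[0,0,0.5],[0,0,0]],[[0,0,0],[0,0,0]],[[0,0,0],[0,0,0]]])

```text
time: 4.35
tcp_pos: [0.5772, 0.0687, 0.2082]
ee_rot: [-1.169, 1.233, 1.167]
contact_force: [-1.2, 0.2, -3.0]
grip_width: 0.0524
```

>>> play_rows(increments=[[[-0.087,-0.83,0],[0,0,0]],[[-0.087,-0.83,0],[0,0,0]],[[-0.087,-0.83,0],[0,0,0]],[[-0.087,-0.83,0],[0,0,0]],[[-0.087,-0.83,0],[0,0,0]],[[-0.087,-0.83,0],[0,0,0]],[[-0.087,-0.83,0],[0,0,0]],[[-0.087,-0.83,0],[0,0,0]],[[-0.087,-0.83,0],[0,0,0]],[[-0.087,-0.83,0],[0,0,0]],[[-0.087,-0.83,0],[0,0,0]],[[-0.087,-0.83,0],[0,0,0]]])

```text
time: 5.35
tcp_pos: [0.544, -0.2306, 0.2042]
ee_rot: [-1.165, 1.236, 1.173]
contact_force: [-0.2, 0.1, -0.6]
grip_width: 0.0527
```

>>> play_rows(increments=[[[-0.087,-0.83,0],[0,0,0]],[[-0.087,-0.83,0],[0,0,0]],[[-0.087,-0.83,0],[0,0,0]],[[-0.087,-0.83,0],[0,0,0]],[[-0.087,-0.83,0],[0,0,0]],[[-0.087,-0.83,0],[0,0,0]],[[0,0,-0.8],[0,0,0]],[[0,0,-0.9],[0,0,0]],[[0,0,-0.9],[0,0,0]],[[0,0,-0.9],[0,0,0]],[[0,0,0],[0,0,0]],[[0,0,0],[0,0,0]]])

```text
time: 6.35
tcp_pos: [0.5276, -0.3776, 0.098]
ee_rot: [-1.162, 1.236, 1.176]
contact_force: [0.3, 0.8, -0.6]
grip_width: 0.0526
```

Lower 42 mm, then a little more, watching the force.

>>> play_rows(increments=[[[0,0,-0.6],[0,0,0]],[[0,0,-0.5],[0,0,0]],[[0,0,-0.2],[0,0,0]],[[0,0,-0.1],[0,0,0]],[[0,0,0],[0,0,0]],[[0,0,0],[0,0,0]]])

```text
time: 6.85
tcp_pos: [0.5303, -0.3797, 0.061]
ee_rot: [-1.169, 1.235, 1.168]
contact_force: [0.9, -0.4, -1.2]
grip_width: 0.0527
```

>>> play_rows(increments=[[[0,0,-0.06],[0,0,0]],[[0,0,0],[0,0,0]],[[0,0,0],[0,0,0]]])

```text
time: 7.1
tcp_pos: [0.5302, -0.3796, 0.0591]
ee_rot: [-1.169, 1.235, 1.168]
contact_force: [0.8, 0.4, -0.7]
grip_width: 0.0521
```

>>> play_rows(increments=[[[0,0,-0.1],[0,0,0]],[[0,0,0],[0,0,0]],[[0,0,0],[0,0,0]]])

```text
time: 7.35
tcp_pos: [0.5298, -0.3793, 0.0552]
ee_rot: [-1.168, 1.235, 1.169]
contact_force: [-0.6, 0.0, -0.4]
grip_width: 0.0523
```

>>> play_rows(increments=[[[0,0,-0.06],[0,0,0]],[[0,0,0],[0,0,0]],[[0,0,0],[0,0,0]]])

```text
time: 7.6
tcp_pos: [0.5303, -0.3796, 0.0547]
ee_rot: [-1.169, 1.234, 1.168]
contact_force: [-1.3, 2.1, 5.8]
grip_width: 0.0525
```

The glass is down. Release, lift and go over to the green glass.

>>> play_rows(increments=[[[0,0,0],[0,0,0]],[[0,0,0],[0,0,0]],[[0,0,0],[0,0,0]],[[0,0,0.4],[0,0,0]],[[0,0,0.8],[0,0,0]],[[0,0,0.9],[0,0,0]],[[0,0,0.9],[0,0,0]],[[0,0,0.9],[0,0,0]],[[0,0,0.9],[0,0,0]],[[0.12,0.9,0],[0,0,0]],[[0.12,0.9,0],[0,0,0]],[[0.12,0.9,0],[0,0,0]]], claw=0.85)

```text
time: 8.6
tcp_pos: [0.5411, -0.2982, 0.1997]
ee_rot: [-1.17, 1.235, 1.165]
contact_force: [0.3, -0.5, -0.8]
grip_width: 0.0723
```

>>> play_rows(increments=[[[0.12,0.9,0],[0,0,0]],[[0.12,0.9,0],[0,0,0]],[[0.12,0.9,0],[0,0,0]],[[0.12,0.9,0],[0,0,0]],[[0.12,0.9,0],[0,0,0]],[[0.12,0.9,0],[0,0,0]],[[0.12,0.8,0],[0,0,0]],[[0,0,0],[0,0,0]],[[0,0,0],[0,0,0]]])

```text
time: 9.35
tcp_pos: [0.5662, -0.1115, 0.1985]
ee_rot: [-1.171, 1.233, 1.169]
contact_force: [0.6, 0.1, -0.9]
grip_width: 0.0724
```

>>> play_rows(increments=[[[0,0,-0.7],[0,0,0]],[[0,0,-0.8],[0,0,0]],[[0,0,-0.7],[0,0,0]],[[0,0,-0.6],[0,0,0]],[[0,0,-0.5],[0,0,0]],[[0,0,-0.36],[0,0,0]],[[0,0,0],[0,0,0]],[[0,0,0],[0,0,0]]])

```text
time: 10.02
tcp_pos: [0.5658, -0.1131, 0.0878]
ee_rot: [-1.168, 1.236, 1.168]
contact_force: [-0.8, -0.6, 0.5]
grip_width: 0.0724
```

>>> play_rows(increments=[[[0,0,0],[0,0,0]],[[0,0,0],[0,0,0]],[[0,0,0],[0,0,0]],[[0,0,0],[0,0,0]],[[0,0,0],[0,0,0]],[[0,0,0.3],[0,0,0]],[[0,0,0.6],[0,0,0]],[[0,0,0.8],[0,0,0]],[[0,0,0.9],[0,0,0]],[[0,0,0.6],[0,0,0]],[[0,0,0],[0,0,0]]], claw=0.4)

```text
time: 10.93
tcp_pos: [0.5683, -0.1129, 0.1891]
ee_rot: [-1.174, 1.23, 1.162]
contact_force: [1.2, 0.3, -0.8]
grip_width: 0.0527
```

>>> play_rows(increments=[[[-0.2,-0.95,0],[0,0,0]],[[-0.2,-0.95,0],[0,0,0]],[[-0.2,-0.95,0],[0,0,0]],[[-0.2,-0.95,0],[0,0,0]],[[-0.2,-0.95,0],[0,0,0]],[[-0.2,-0.95,0],[0,0,0]],[[0,0,-0.8],[0,0,0]],[[0,0,-0.9],[0,0,0]],[[0,0,-0.9],[0,0,0]],[[0,0,-0.8],[0,0,0]],[[0,0,-0.6],[0,0,0]],[[0,0,-0.2],[0,0,0]]])

```text
time: 11.93
tcp_pos: [0.5271, -0.281, 0.0545]
ee_rot: [-1.16, 1.236, 1.177]
contact_force: [-10.5, 10.2, 25.8]
grip_width: 0.0523
```

>>> play_rows(increments=[[[0,0,-0.1],[0,0,0]],[[0,0,0],[0,0,0]],[[0,0,0],[0,0,0]]])

```text
time: 12.18
tcp_pos: [0.5294, -0.2827, 0.0544]
ee_rot: [-1.167, 1.235, 1.171]
contact_force: [-1.9, 0.7, 1.7]
grip_width: 0.0522
```

>>> play_rows(increments=[[[0,0,0],[0,0,0]],[[0,0,0],[0,0,0]],[[0,0,0],[0,0,0]],[[0,0,0.4],[0,0,0]],[[0,0,0.8],[0,0,0]],[[0,0,0.9],[0,0,0]],[[0,0,0.9],[0,0,0]],[[0,0,0.9],[0,0,0]],[[0,0,0.9],[0,0,0]],[[0,0,0],[0,0,0]]], claw=0.85)

```text
time: 13.02
tcp_pos: [0.533, -0.2855, 0.2077]
ee_rot: [-1.179, 1.232, 1.157]
contact_force: [0.9, -0.3, 0.5]
grip_width: 0.0728
```

```bash
python3 - <<'E'
from meas import *
im=snap("top",None)
print(arm.observe()['tcp_pos'])
print("seats"); blobs(im,(280,155,385,255),.04)
print("boxes"); blobs(im,(172,198,248,278),.052)
h=cv2.cvtColor(im,cv2.COLOR_RGB2HSV); m=((h[...,0]>95)&(h[...,0]<118)&(h[...,1]>60)&(h[...,1]<190)).astype(np.uint8); m[:190]=0;m[230:]=0;m[:,:300]=0;m[:,:]=m; m[:,355:]=0
print("bowl px",np.argwhere(m).mean(0)[::-1], m.sum(), unproj("top",[np.argwhere(m).mean(0)[::-1]],.088))
cv2.imwrite("pics/t3.png",cv2.resize(im[140:290,160:500],None,fx=2.3,fy=2.3)[:,:,::-1])
E
```

```text
[ 0.53209637 -0.2848867   0.20470391]
seats
red ctr [0.5785 0.0687] size mm [65.3 84.8] ang 87.0
yellow ctr [ 0.4816 -0.0183] size mm [85.3 64.4] ang 86.9
green ctr [ 0.5684 -0.1144] size mm [64.3 83.2] ang 89.3
blue ctr [ 0.6657 -0.0278] size mm [83.2 63.8] ang 86.9
boxes
red ctr [0.4268 0.2889] size mm [47.9 66.6] ang 8.3
yellow ctr [0.4216 0.3994] size mm [48.  72.7] ang 2.8
green ctr [0.5281 0.2901] size mm [50.5 72.2] ang 6.5
blue ctr [0.5332 0.3993] size mm [85.1 47. ] ang 84.1
bowl px [330.77441077 203.64646465] 297 [[ 0.5691719  -0.02197586  0.088     ]]
```

View pics/t3.png

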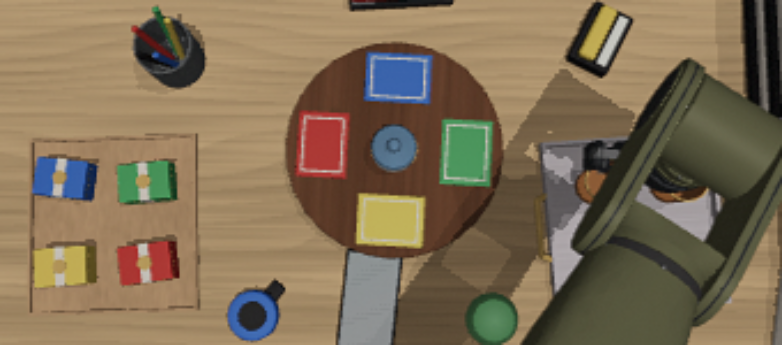

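The table and bowl haven't moved, and both glasses are off the table. I'm going for the bowl.

>>> play_rows(increments=[[[0.12,0.88,0],[0,0,0]],[[0.12,0.88,0],[0,0,0]],[[0.12,0.88,0],[0,0,0]],[[0.12,0.88,0],[0,0,0]],[[0.12,0.88,0],[0,0,0]],[[0.12,0.88,0],[0,0,0]],[[0.12,0.88,0],[0,0,0]],[[0.12,0.88,0],[0,0,0]],[[0.12,0.88,0],[0,0,0]],[[0.12,0.85,0],[0,0,0]],[[0,0,-0.8],[0,0,0]],[[0,0,-0.8],[0,0,0]]])

```text
time: 14.07
tcp_pos: [0.567, -0.0189, 0.1519]
ee_rot: [-1.173, 1.231, 1.168]
contact_force: [0.5, 0.1, -0.9]
grip_width: 0.0728
```

>>> play_rows(increments=[[[0,0,0],[0,0,0]],[[0,0,0],[0,0,0]]])

```text
time: 14.23
tcp_pos: [0.5643, -0.0201, 0.1488]
ee_rot: [-1.166, 1.238, 1.172]
contact_force: [0.4, 0.7, 0.6]
grip_width: 0.0728
```

>>> play_rows(increments=[[[0.13,-0.07,0],[0,0,0]],[[0,0,-0.7],[0,0,0]],[[0,0,-0.7],[0,0,0]],[[0,0,-0.7],[0,0,0]],[[0,0,-0.6],[0,0,0]],[[0,0,-0.5],[0,0,0]],[[0,0,0],[0,0,0]],[[0,0,0],[0,0,0]]])

```text
time: 14.9
tcp_pos: [0.5705, -0.023, 0.0557]
ee_rot: [-1.168, 1.235, 1.168]
contact_force: [-1.6, -0.6, -0.5]
grip_width: 0.0723
```

>>> play_rows(increments=[[[0,0,0],[0,0,0]],[[0,0,0],[0,0,0]],[[0,0,0],[0,0,0]],[[0,0,0],[0,0,0]],[[0,0,0],[0,0,0]],[[0,0,0],[0,0,0]]], claw=0.4, grip_force=35)

```text
time: 15.4
tcp_pos: [0.5718, -0.0228, 0.0575]
ee_rot: [-1.171, 1.232, 1.165]
contact_force: [-0.3, -0.4, 6.8]
grip_width: 0.0548
```

>>> play_rows(increments=[[[0,0,0.3],[0,0,0]],[[0,0,0.6],[0,0,0]],[[0,0,0.8],[0,0,0]],[[0,0,0.9],[0,0,0]],[[0,0,0.6],[0,0,0]],[[0,0,0],[0,0,0]],[[0,0,0],[0,0,0]]])

```text
time: 15.98
tcp_pos: [0.5702, -0.0225, 0.1519]
ee_rot: [-1.17, 1.233, 1.167]
contact_force: [-0.9, -0.6, -3.0]
grip_width: 0.0548
```

>>> play_rows(increments=[[[-0.41,-0.93,0],[0,0,0]],[[-0.41,-0.93,0],[0,0,0]],[[-0.41,-0.93,0],[0,0,0]],[[-0.41,-0.93,0],[0,0,0]],[[-0.41,-0.93,0],[0,0,0]],[[-0.41,-0.93,0],[0,0,0]],[[-0.41,-0.93,0],[0,0,0]],[[-0.41,-0.93,0],[0,0,0]],[[-0.41,-0.93,0],[0,0,0]],[[-0.41,-0.93,0],[0,0,0]],[[-0.41,-0.93,0],[0,0,0]],[[0,0,0],[0,0,0]]])

```text
time: 16.98
tcp_pos: [0.4315, -0.3323, 0.1483]
ee_rot: [-1.163, 1.239, 1.169]
contact_force: [0.6, 0.1, -2.4]
grip_width: 0.0555
```

>>> play_rows(increments=[[[0,0,-0.8],[0,0,0]],[[0,0,-0.9],[0,0,0]],[[0,0,-0.9],[0,0,0]],[[0,0,-0.8],[0,0,0]],[[0,0,-0.5],[0,0,0]],[[0,0,-0.2],[0,0,0]],[[0,0,0],[0,0,0]],[[0,0,0],[0,0,0]]])

```text
time: 17.65
tcp_pos: [0.4343, -0.3287, 0.027]
ee_rot: [-1.167, 1.235, 1.17]
contact_force: [-0.5, 0.0, -2.0]
grip_width: 0.0549
```

>>> play_rows(increments=[[[0,0,-0.1],[0,0,0]],[[0,0,-0.04],[0,0,0]],[[0,0,0],[0,0,0]],[[0,0,0],[0,0,0]]])

```text
time: 17.98
tcp_pos: [0.4348, -0.3295, 0.0241]
ee_rot: [-1.169, 1.235, 1.168]
contact_force: [0.2, -0.6, -2.7]
grip_width: 0.0552
```

>>> play_rows(increments=[[[0,0,-0.06],[0,0,0]],[[0,0,0],[0,0,0]],[[0,0,0],[0,0,0]]])

```text
time: 18.23
tcp_pos: [0.4349, -0.3298, 0.0226]
ee_rot: [-1.17, 1.235, 1.167]
contact_force: [-0.1, -0.5, -0.0]
grip_width: 0.0549
```

>>> play_rows(increments=[[[0,0,0],[0,0,0]],[[0,0,0],[0,0,0]],[[0,0,0],[0,0,0]],[[0,0,0.4],[0,0,0]],[[0,0,0.8],[0,0,0]],[[0,0,0.9],[0,0,0]],[[0,0,0.9],[0,0,0]],[[0,0,0.9],[0,0,0]],[[0,0,0.9],[0,0,0]],[[0,0,0.9],[0,0,0]],[[0,0,0],[0,0,0]]], claw=0.85)

```text
time: 19.15
tcp_pos: [0.4372, -0.3317, 0.2012]
ee_rot: [-1.179, 1.234, 1.158]
contact_force: [0.5, 0.0, -0.1]
grip_width: 0.0727
```

>>> play_rows(increments=[[[0.1,0.86,0],[0,0,-0.018]],[[0.1,0.86,0],[0,0,-0.018]],[[0.1,0.86,0],[0,0,-0.018]],[[0.1,0.86,0],[0,0,-0.018]],[[0,0.86,0],[0,0,-0.018]],[[0,0.86,0],[0,0,-0.018]],[[0,0.86,0],[0,0,-0.018]],[[0,0.86,0],[0,0,-0.018]],[[0,0.86,0],[0,0,-0.018]],[[0,0.86,0],[0,0,-0.018]],[[0,0.86,0],[0,0,-0.018]],[[0,0.86,0],[0,0,-0.018]]])

```text
time: 20.15
tcp_pos: [0.4463, -0.0185, 0.1935]
ee_rot: [-0.652, 1.47, 0.651]
contact_force: [0.8, 0.4, 0.4]
grip_width: 0.0724
```

```bash
python3 - <<'E'
from meas import *
im=snap("top",None); sc=snap("scene",None)
print(arm.observe()['tcp_pos'],arm.observe()['joints'])
print("boxes"); blobs(im,(165,190,255,285),.052)
a=cv2.resize(im[180:290,380:490],(390,390),interpolation=2); b=cv2.resize(sc[150:270,120:240],(390,390),interpolation=2)
cv2.imwrite("pics/t4.png",np.hstack([a,b])[:,:,::-1])
E
```

```text
[ 0.4462744  -0.01719387  0.19337888] [-1.59333921e-01 -3.22418167e-01  2.12722437e+00  8.58668606e-04
  1.33627996e+00 -1.00023344e+00]
boxes
red ctr [0.4268 0.2889] size mm [47.9 66.6] ang 8.3
yellow ctr [0.4217 0.3966] size mm [47.4 65.9] ang 5.0
green ctr [0.5279 0.2921] size mm [50.1 68.2] ang 5.9
blue ctr [0.533  0.3958] size mm [74.6 47. ] ang 83.9
```

View pics/t4.png

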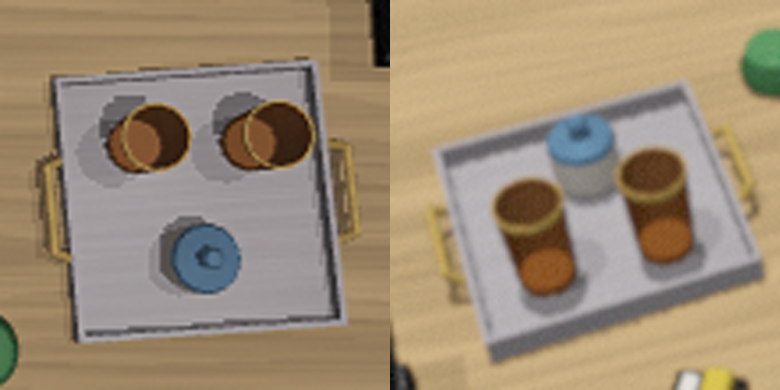

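All three stand upright in the tea tray: glasses at crop (150,140) and (270,135), bowl at (207,258). On to the red box.

>>> play_rows(increments=[[[-0.05,0.85,0],[0,0,-0.018]],[[-0.05,0.85,0],[0,0,-0.018]],[[-0.05,0.85,0],[0,0,-0.018]],[[-0.05,0.85,0],[0,0,-0.018]],[[-0.05,0.85,0],[0,0,-0.018]],[[-0.05,0.85,0],[0,0,-0.018]],[[-0.05,0.85,0],[0,0,-0.018]],[[-0.05,0.85,0],[0,0,-0.018]],[[-0.05,0.85,0],[0,0,-0.018]],[[-0.05,0.85,0],[0,0,-0.018]],[[-0.05,0.85,0],[0,0,-0.018]],[[-0.05,0.85,0],[0,0,-0.018]]])

```text
time: 21.25
tcp_pos: [0.4287, 0.2869, 0.1933]
ee_rot: [-0.123, 1.567, 0.122]
contact_force: [0.8, -0.9, -0.0]
grip_width: 0.0725
```

>>> play_rows(increments=[[[0,0,-0.7],[0,0,0]],[[0,0,-0.7],[0,0,0]],[[0,0,0],[0,0,0]],[[0,0,0],[0,0,0]]])

```text
time: 21.58
tcp_pos: [0.428, 0.2854, 0.1499]
ee_rot: [-0.126, 1.57, 0.123]
contact_force: [0.3, -0.8, 0.0]
grip_width: 0.0726
```

```bash
cat > st.py <<'E'
from h import *
o=arm.observe(); R=cv2.Rodrigues(np.array(o['ee_rot']))[0]
print(o['time'],o['tcp_pos'].round(4),'jaw',np.degrees(np.arctan2(R[1,2],R[0,2])).round(2),'xax',R[:,0].round(3),'w',round(o['grip_width'],4))
E
python3 st.py; python3 -c "
from meas import *
im=snap('scene','s5.png',(360,100,480,220),4)"
```

```text
21.5833 [0.428  0.2854 0.1499] jaw 9.08 xax [-0.003 -0.002 -1.   ] w 0.0726
```

View pics/s5.png

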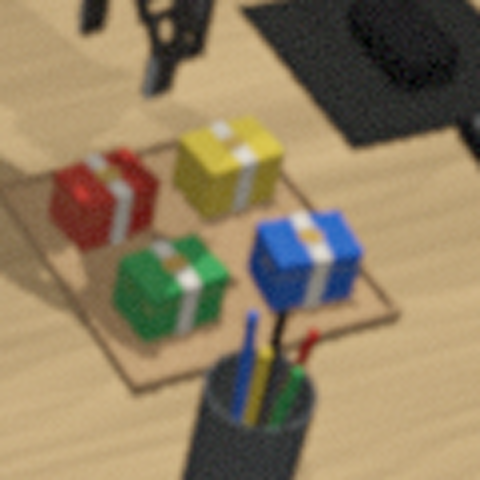

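The boxes are still in place and upright, with red at the left. I'm descending.

>>> play_rows(increments=[[[-0.03,0.12,-0.7],[0,0,0]],[[0,0,-0.8],[0,0,0]],[[0,0,-0.8],[0,0,0]],[[0,0,-0.8],[0,0,0]],[[0,0,-0.7],[0,0,0]],[[0,0,-0.5],[0,0,0]],[[0,0,0],[0,0,0]],[[0,0,0],[0,0,0]]])

```text
time: 22.3
tcp_pos: [0.4284, 0.2897, 0.0229]
ee_rot: [-0.124, 1.567, 0.124]
contact_force: [-0.0, -0.3, -1.0]
grip_width: 0.0726
```

>>> play_rows(increments=[[[0,0,0],[0,0,0]],[[0,0,0],[0,0,0]],[[0,0,0],[0,0,0]],[[0,0,0],[0,0,0]],[[0,0,0],[0,0,0]],[[0,0,0],[0,0,0]]], claw=0.35)

```text
time: 22.8
tcp_pos: [0.4292, 0.2906, 0.0243]
ee_rot: [-0.123, 1.564, 0.125]
contact_force: [-1.0, -0.6, 6.3]
grip_width: 0.0475
```

>>> play_rows(increments=[[[0,0,0.3],[0,0,0]],[[0,0,0.6],[0,0,0]],[[0,0,0.8],[0,0,0]],[[0,0,0.9],[0,0,0]],[[0,0,0.9],[0,0,0]],[[0,0,0.5],[0,0,0]],[[0,0,0],[0,0,0]],[[0,0,0],[0,0,0]]])

```text
time: 23.47
tcp_pos: [0.428, 0.2901, 0.143]
ee_rot: [-0.124, 1.565, 0.125]
contact_force: [0.6, 0.1, -3.5]
grip_width: 0.0475
```

```bash
python3 st.py
```

```text
23.4667 [0.428  0.2901 0.143 ] jaw 9.09 xax [ 0.002  0.001 -1.   ] w 0.0475
```

>>> play_rows(increments=[[[0.42,-0.615,0],[0,0,0.036]],[[0.42,-0.615,0],[0,0,0.036]],[[0.42,-0.615,0],[0,0,0.036]],[[0.42,-0.615,0],[0,0,0.036]],[[0.42,-0.615,0],[0,0,0.036]],[[0.42,-0.615,0],[0,0,0.036]],[[0.42,-0.615,0],[0,0,0.036]],[[0.42,-0.615,0],[0,0,0.036]],[[0.42,-0.615,0],[0,0,0.036]],[[0.42,-0.615,0],[0,0,0.036]],[[0.42,-0.615,0],[0,0,0.036]],[[0.42,-0.615,0],[0,0,0.036]]])

```text
time: 24.47
tcp_pos: [0.5777, 0.0674, 0.139]
ee_rot: [-1.171, 1.236, 1.176]
contact_force: [0.4, 0.4, -1.6]
grip_width: 0.0474
```

>>> play_rows(increments=[[[0,0,-0.6],[0,0,0]],[[0,0,-0.6],[0,0,0]],[[0,0,0],[0,0,0]],[[0,0,0],[0,0,0]]])

```text
time: 24.8
tcp_pos: [0.5764, 0.0683, 0.1025]
ee_rot: [-1.165, 1.24, 1.173]
contact_force: [-0.4, 0.6, -2.2]
grip_width: 0.0474
```

```bash
python3 st.py
```

```text
24.8 [0.5764 0.0683 0.1025] jaw 86.84 xax [-0.007 -0.    -1.   ] w 0.0474
```

>>> play_rows(increments=[[[0.03,0,-0.5],[0,0,0]],[[0,0,-0.5],[0,0,0]],[[0,0,-0.25],[0,0,0]],[[0,0,0],[0,0,0]],[[0,0,0],[0,0,0]]])

```text
time: 25.22
tcp_pos: [0.5796, 0.0687, 0.0685]
ee_rot: [-1.169, 1.235, 1.169]
contact_force: [0.3, -1.1, -2.4]
grip_width: 0.0473
```

>>> play_rows(increments=[[[0,0,-0.07],[0,0,0]],[[0,0,0],[0,0,0]],[[0,0,0],[0,0,0]]])

```text
time: 25.47
tcp_pos: [0.5803, 0.0685, 0.0672]
ee_rot: [-1.169, 1.234, 1.168]
contact_force: [0.6, -0.4, -1.8]
grip_width: 0.0476
```

>>> play_rows(increments=[[[0,0,-0.05],[0,0,0]],[[0,0,0],[0,0,0]],[[0,0,0],[0,0,0]]])

```text
time: 25.72
tcp_pos: [0.5798, 0.0684, 0.0649]
ee_rot: [-1.169, 1.235, 1.168]
contact_force: [0.6, -0.3, -2.5]
grip_width: 0.0474
```

>>> play_rows(increments=[[[-0.05,0,-0.07],[0,0,0]],[[0,0,0],[0,0,0]],[[0,0,0],[0,0,0]]])

```text
time: 25.97
tcp_pos: [0.5779, 0.0684, 0.0624]
ee_rot: [-1.168, 1.235, 1.169]
contact_force: [-0.7, -0.3, -1.8]
grip_width: 0.0476
```

>>> play_rows(increments=[[[0,0,-0.05],[0,0,0]],[[0,0,0],[0,0,0]],[[0,0,0],[0,0,0]]])

```text
time: 26.22
tcp_pos: [0.5782, 0.0684, 0.0611]
ee_rot: [-1.168, 1.235, 1.169]
contact_force: [-0.1, 0.4, -1.0]
grip_width: 0.0476
```

>>> play_rows(increments=[[[0,0,-0.03],[0,0,0]],[[0,0,0],[0,0,0]],[[0,0,0],[0,0,0]]])

```text
time: 26.47
tcp_pos: [0.5784, 0.0685, 0.0604]
ee_rot: [-1.169, 1.234, 1.168]
contact_force: [0.3, -0.4, -1.8]
grip_width: 0.0474
```

Almost touching. I'll release with a moderate opening, then lift straight up.

>>> play_rows(increments=[[[0,0,-0.02],[0,0,0]],[[0,0,0],[0,0,0]],[[0,0,0],[0,0,0]],[[0,0,0],[0,0,0]],[[0,0,0.3],[0,0,0]],[[0,0,0.6],[0,0,0]],[[0,0,0.8],[0,0,0]],[[0,0,0.9],[0,0,0]],[[0,0,0.9],[0,0,0]],[[0,0,0.5],[0,0,0]],[[0,0,0],[0,0,0]]], claw=0.85)

```text
time: 27.38
tcp_pos: [0.5812, 0.0686, 0.1858]
ee_rot: [-1.173, 1.227, 1.162]
contact_force: [0.8, 0.3, 1.3]
grip_width: 0.0725
```

>>> play_rows(increments=[[[-0.3,0.8,0.2],[0,0,-0.035]],[[-0.3,0.8,0],[0,0,-0.035]],[[-0.3,0.8,0],[0,0,-0.035]],[[-0.3,0.8,0],[0,0,-0.035]],[[-0.3,0.8,0],[0,0,-0.035]],[[0,0,0],[0,0,-0.035]],[[0,0,0],[0,0,-0.035]],[[0,0,0],[0,0,-0.035]],[[0,0,0],[0,0,-0.035]],[[0,0,0],[0,0,-0.035]],[[0,0,0],[0,0,-0.035]],[[0,0,0],[0,0,-0.035]]])

```text
time: 28.38
tcp_pos: [0.5325, 0.1883, 0.1844]
ee_rot: [-0.15, 1.568, 0.15]
contact_force: [-0.4, 1.0, -0.1]
grip_width: 0.0724
```

```bash
python3 st.py; python3 - <<'E'
from meas import *
im=snap("top",None)
print("table z=.088"); blobs(im,(280,155,385,255),.088)
print("table z=.04"); blobs(im,(280,155,385,255),.04)
print("boxes"); blobs(im,(165,190,255,285),.052)
cv2.imwrite("pics/t6.png",cv2.resize(im[150:290,165:395],None,fx=3.4,fy=3.4,interpolation=2)[:,:,::-1])
E
```

```text
28.3833 [0.5325 0.1883 0.1844] jaw 10.94 xax [-0.002 -0.001 -1.   ] w 0.0724
table z=.088
red ctr [0.5726 0.0658] size mm [62.9 81.3] ang 86.8
yellow ctr [ 0.4795 -0.0178] size mm [82.  61.9] ang 86.9
yellow ctr [ 0.5682 -0.0226] size mm [50.9 51.4] ang 89.9
green ctr [ 0.563  -0.1102] size mm [61.9 79.9] ang 89.3
blue ctr [ 0.6565 -0.027 ] size mm [80.  61.4] ang 86.9
table z=.04
red ctr [0.5785 0.0687] size mm [65.4 84.6] ang 86.8
yellow ctr [ 0.4816 -0.0183] size mm [85.3 64.4] ang 86.9
yellow ctr [ 0.5739 -0.0233] size mm [52.9 53.4] ang 89.9
green ctr [ 0.5685 -0.1144] size mm [64.4 83.1] ang 89.3
blue ctr [ 0.6657 -0.0278] size mm [83.2 63.8] ang 86.9
boxes
yellow ctr [0.4217 0.3961] size mm [47.5 67.5] ang 4.6
green ctr [0.5138 0.2857] size mm [21.5 58.3] ang 5.9
blue ctr [0.5338 0.4018] size mm [62.5 46.8] ang 84.6
```

View pics/t6.png

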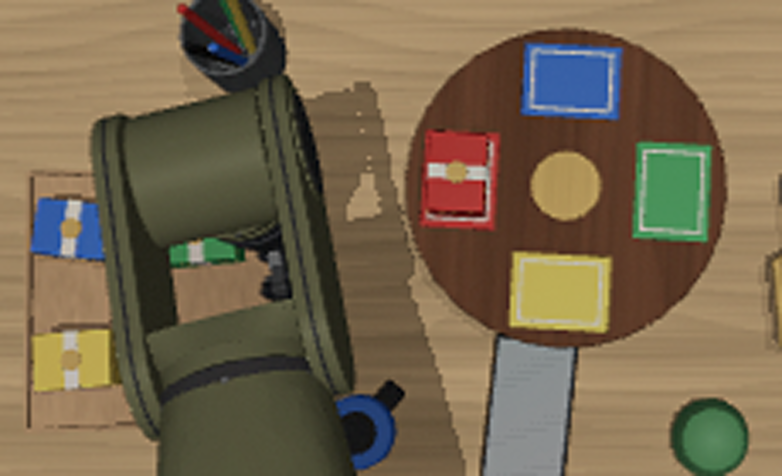

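The red box sits square inside its outline: its seal back-projects to (0.579, 0.069), against a mark at (0.5785, 0.0687). The table hasn't turned. Now the green box.

>>> play_rows(increments=[[[-0.04,0.85,0],[0,0,-0.01]],[[-0.04,0.85,0],[0,0,-0.01]],[[-0.04,0.85,0],[0,0,-0.01]],[[-0.04,0.85,0],[0,0,0]],[[0,0,-0.7],[0,0,0]],[[0,0,-0.8],[0,0,0]],[[0,0,-0.8],[0,0,0]],[[0,0,0],[0,0,0]],[[0,0,0],[0,0,0]]])

```text
time: 29.18
tcp_pos: [0.5269, 0.2898, 0.1144]
ee_rot: [-0.083, 1.574, 0.08]
contact_force: [0.0, -0.1, 0.2]
grip_width: 0.0729
```

```bash
python3 st.py; python3 -c "
from meas import *
im=snap('scene','s7.png',(340,90,500,210),4)"
```

```text
29.1833 [0.5269 0.2898 0.1144] jaw 5.93 xax [-0.005 -0.002 -1.   ] w 0.0729
```

View pics/s7.png

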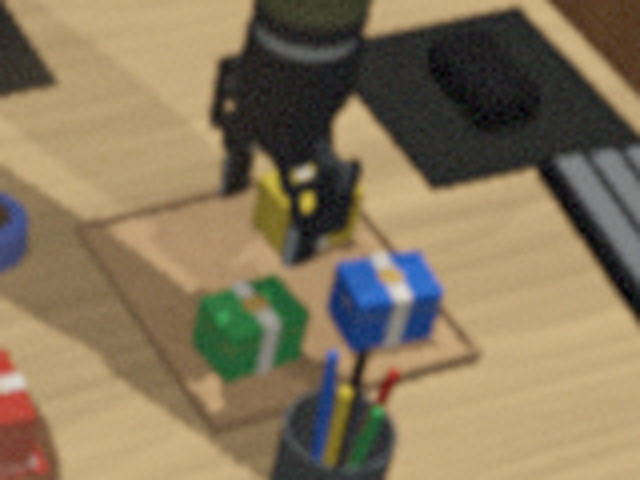

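The gripper hangs above the green box, whose seal is at crop (257,302). I'll check that pixel against the model.

```bash
python3 - <<'E'
from h import *
print(unproj("scene",[[340+257.5/4-.5,90+302.5/4-.5]],.052), proj("scene",[.528,.291,.052]))
# red seal in s5 as reference (known .4275,.289)
print(unproj("scene",[[360+108.5/4-.5,100+174.5/4-.5]],.052))
E
```

```text
[[0.52893051 0.29519913 0.052     ]] [[402.40371368 165.22754782]]
[[0.42677392 0.28889394 0.052     ]]
```

>>> play_rows(increments=[[[0.03,0.08,-0.6],[0,0,0]],[[0,0,-0.7],[0,0,0]],[[0,0,-0.7],[0,0,0]],[[0,0,-0.6],[0,0,0]],[[0,0,-0.45],[0,0,0]],[[0,0,0],[0,0,0]],[[0,0,0],[0,0,0]]])

```text
time: 29.82
tcp_pos: [0.5298, 0.2929, 0.0259]
ee_rot: [-0.08, 1.569, 0.08]
contact_force: [0.4, 0.3, 0.4]
grip_width: 0.0724
```

>>> play_rows(increments=[[[0,0,0],[0,0,0]],[[0,0,0],[0,0,0]],[[0,0,0],[0,0,0]],[[0,0,0],[0,0,0]],[[0,0,0],[0,0,0]],[[0,0,0],[0,0,0]]], claw=0.35)

```text
time: 30.32
tcp_pos: [0.5308, 0.2935, 0.0274]
ee_rot: [-0.079, 1.566, 0.081]
contact_force: [0.4, 0.1, 6.6]
grip_width: 0.0475
```

>>> play_rows(increments=[[[0,0,0.3],[0,0,0]],[[0,0,0.6],[0,0,0]],[[0,0,0.8],[0,0,0]],[[0,0,0.9],[0,0,0]],[[0,0,0.9],[0,0,0]],[[0,0,0.9],[0,0,0]],[[0,0,0.3],[0,0,0]],[[0,0,0],[0,0,0]],[[0,0,0],[0,0,0]]])

```text
time: 31.07
tcp_pos: [0.529, 0.2927, 0.1656]
ee_rot: [-0.08, 1.57, 0.08]
contact_force: [-0.6, -0.8, -3.4]
grip_width: 0.0477
```

```bash
python3 st.py
```

```text
31.0667 [0.529  0.2927 0.1656] jaw 5.85 xax [-0. -0. -1.] w 0.0477
```

>>> play_rows(increments=[[[0.09,-0.95,0],[0,0,0.032]],[[0.09,-0.95,0],[0,0,0.032]],[[0.09,-0.95,0],[0,0,0.032]],[[0.09,-0.95,0],[0,0,0.032]],[[0.09,-0.95,0],[0,0,0.032]],[[0.09,-0.95,0],[0,0,0.032]],[[0.09,-0.95,0],[0,0,0.032]],[[0.09,-0.95,0],[0,0,0.032]],[[0.09,-0.95,0],[0,0,0.032]],[[0.09,-0.95,0],[0,0,0.032]],[[0.09,-0.95,0],[0,0,0.032]],[[0.09,-0.95,0],[0,0,0.032]]])

```text
time: 32.07
tcp_pos: [0.5599, -0.0503, 0.1627]
ee_rot: [-1.015, 1.324, 1.021]
contact_force: [0.0, -0.3, -1.2]
grip_width: 0.0476
```

>>> play_rows(increments=[[[0.09,-0.95,0],[0,0,0.032]],[[0.09,-0.95,0],[0,0,0.033]],[[0,-0.2,0],[0,0,0]],[[0,0,-0.6],[0,0,0]],[[0,0,-0.7],[0,0,0]],[[0,0,-0.5],[0,0,0]],[[0,0,0],[0,0,0]],[[0,0,0],[0,0,0]]])

```text
time: 32.73
tcp_pos: [0.5651, -0.1112, 0.1091]
ee_rot: [-1.162, 1.239, 1.171]
contact_force: [0.3, -0.6, -0.7]
grip_width: 0.0473
```

```bash
python3 st.py
```

```text
32.7333 [ 0.5651 -0.1112  0.1091] jaw 86.64 xax [-0.006  0.002 -1.   ] w 0.0473
```

>>> play_rows(increments=[[[0.05,-0.09,-0.5],[0,0,0]],[[0,0,-0.5],[0,0,0]],[[0,0,-0.3],[0,0,0]],[[0,0,0],[0,0,0]],[[0,0,0],[0,0,0]],[[0,0,0],[0,0,0]]])

```text
time: 33.23
tcp_pos: [0.5693, -0.1149, 0.0743]
ee_rot: [-1.167, 1.235, 1.165]
contact_force: [0.3, -0.3, -2.0]
grip_width: 0.0471
```

>>> play_rows(increments=[[[0,0,-0.06],[0,0,0]],[[0,0,0],[0,0,0]],[[0,0,0],[0,0,0]]])

```text
time: 33.48
tcp_pos: [0.569, -0.1149, 0.072]
ee_rot: [-1.167, 1.236, 1.165]
contact_force: [0.0, 0.6, -1.8]
grip_width: 0.0474
```

Expected contact is at about 0.0634.

>>> play_rows(increments=[[[0,0,-0.1],[0,0,0]],[[0,0,-0.1],[0,0,0]],[[0,0,0],[0,0,0]],[[0,0,0],[0,0,0]]])

```text
time: 33.82
tcp_pos: [0.5683, -0.1147, 0.0649]
ee_rot: [-1.166, 1.237, 1.167]
contact_force: [0.5, -0.1, -2.2]
grip_width: 0.0475
```

>>> play_rows(increments=[[[0,0,-0.06],[0,0,0]],[[0,0,0],[0,0,0]],[[0,0,0],[0,0,0]]])

```text
time: 34.07
tcp_pos: [0.5686, -0.1149, 0.0636]
ee_rot: [-1.166, 1.236, 1.166]
contact_force: [-0.9, 0.3, -1.4]
grip_width: 0.0472
```

Release, lift, back away off to the side, and check.

>>> play_rows(increments=[[[0,0,-0.03],[0,0,0]],[[0,0,0],[0,0,0]],[[0,0,0],[0,0,0]],[[0,0,0],[0,0,0]],[[0,0,0.3],[0,0,0]],[[0,0,0.6],[0,0,0]],[[0,0,0.8],[0,0,0]],[[0,0,0.9],[0,0,0]],[[0,0,0.9],[0,0,0]],[[0,0,0.9],[0,0,0]],[[0,0,0.3],[0,0,0]],[[0,0,0],[0,0,0]]], claw=0.85)

```text
time: 35.07
tcp_pos: [0.5706, -0.1154, 0.2081]
ee_rot: [-1.171, 1.232, 1.16]
contact_force: [0.1, 0.1, 0.1]
grip_width: 0.0725
```

>>> play_rows(increments=[[[-0.4,-0.9,0.2],[0,0,0]],[[-0.4,-0.9,0.2],[0,0,0]],[[-0.4,-0.9,0.2],[0,0,0]],[[-0.4,-0.9,0.2],[0,0,0]],[[-0.4,-0.9,0],[0,0,0]],[[-0.4,-0.9,0],[0,0,0]],[[-0.4,-0.9,0],[0,0,0]],[[-0.2,-0.9,0],[0,0,0]],[[0,-0.9,0],[0,0,0]],[[0,-0.9,0],[0,0,0]],[[0,-0.9,0],[0,0,0]],[[0,-0.9,0],[0,0,0]]])

```text
time: 36.07
tcp_pos: [0.4776, -0.4394, 0.2248]
ee_rot: [-1.163, 1.236, 1.169]
contact_force: [0.4, 0.3, -0.6]
grip_width: 0.0725
```

```bash
python3 st.py; python3 - <<'E'
from meas import *
im=snap("top",None); sc=snap("scene",None)
print("table z=.04"); blobs(im,(280,155,385,255),.04)
print("boxes"); blobs(im,(165,190,255,285),.052)
a=cv2.resize(im[130:300,160:500],(800,400),interpolation=2)
cv2.imwrite("pics/t8.png",a[:,:,::-1]); cv2.imwrite("pics/s8.png",cv2.resize(sc[80:280,110:510],(800,400),interpolation=2)[:,:,::-1])
E
```

```text
36.0667 [ 0.4776 -0.4394  0.2248] jaw 86.65 xax [-0.003  0.003 -1.   ] w 0.0725
table z=.04
red ctr [0.5785 0.0687] size mm [65.4 84.4] ang 86.8
yellow ctr [ 0.4816 -0.0182] size mm [85.4 64.4] ang 86.8
yellow ctr [ 0.5739 -0.0233] size mm [53.3 53. ] ang 0.2
green ctr [ 0.5683 -0.1144] size mm [64.4 83.1] ang 89.3
blue ctr [ 0.6657 -0.0279] size mm [83.4 63.8] ang 86.9
boxes
yellow ctr [0.4217 0.3961] size mm [47.5 67.5] ang 4.6
blue ctr [0.5328 0.3949] size mm [76.3 47. ] ang 84.1
```

View pics/t8.png

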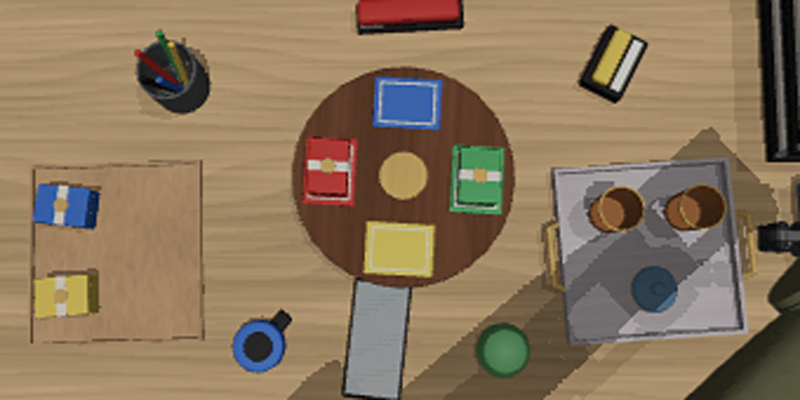

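View pics/s8.png

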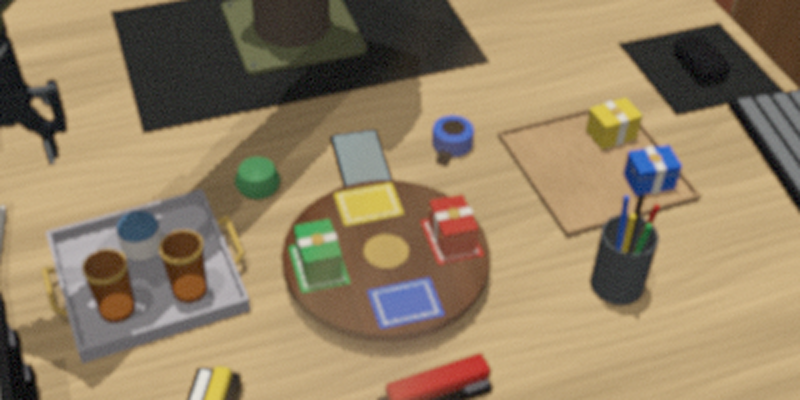

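Everything is where it should be. Red seal at (328,166), green seal at (480,175), both inside their outlines; tea tray and the other things unchanged. I'll do a final numeric check of the seals, then hand in.

```bash
python3 - <<'E'
from h import *
im=snap("top",None)
h=cv2.cvtColor(im,cv2.COLOR_RGB2HSV)
for n,(cx,cy),seat in(("red",(160+328*.425,130+166*.425),(.5785,.0687)),("green",(160+480*.425,130+175*.425),(.5683,-.1144))):
    x,y=int(cx),int(cy); w=h[y-14:y+15,x-14:x+15]
    g=(w[...,0]>12)&(w[...,0]<24)&(w[...,1]>80)&(w[...,2]>120)
    s=(np.argwhere(g).mean(0)[::-1]+[x-14,y-14])
    b=(w[...,1]<70)&(w[...,2]>150)
    p=unproj("top",[s],.088)[0,:2]; print(n,g.sum(),p.round(4),"off mm",((p-seat)*1000).round(1))
print(arm.observe()['time'],arm.finish_job())
E
```

```text
red 44 [0.5901 0.0817] off mm [11.6 13. ]
green 59 [ 0.571  -0.1361] off mm [  2.7 -21.7]
the job is handed in; nothing more can be done
36.2167 None
```

I cleared the turntable and set the red and green biscuit boxes on their marks. The job is handed in, but my last automatic check disagreed with the earlier ones. I handed it in from the same script that ran that check, so I didn't look into the difference first.

- **Tea tray:** Only the red and green seats had glasses. Both glasses and the sugar bowl stand upright in the steel tray.
- **Boxes:** The red and green boxes sit square on their marks. The yellow and blue boxes stayed in the cardboard tray.

**Checks that passed:**
- The final pictures from both cameras show each placed box inside its white outline.
- The seat marks are within 1 mm of where they were at the start, so the turntable did not turn.
- The other things on the desk look unmoved.
- **Red box:** its seal, located by eye in the picture, lies within about 1 mm of the mark's centre.
- **Green box:** the gripper released it at (0.569, -0.115), against a mark centre of (0.568, -0.114). Its seal in the last picture agrees to about 2 mm.

**The check that disagreed:** the colour-based seal search put the red seal about 17 mm off its mark and the green about 22 mm, both beyond the 12 mm limit. I think its colour range also caught the wooden desk at the turntable's edge, because both errors point outwards. That contradicts the pictures, but I did not re-run it to confirm.

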